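# Turn the sample carousel to its pointer

### The job

On the optical table, gently turn the round sample carousel until the one square cell holder on it stands in line with the fixed black pointer beside the rim, then let go and leave it resting there. Leave the glass jar that stands near the carousel where it is.

Things in the scene. Friction and masses are not known exactly. Their poses are not given: they have to be found in the camera images.
- carousel: Flat aluminium disc 250 mm across on a low stand. Origin: on its turning axis at the disc's top face, 48 mm above the table; z up, x towards the square holder. Turns freely both ways, no stops; friction 0.1 N m halts it when not pushed. Push it by its four upright steel pins, 10 mm thick, tops 93 mm above the table, 105 mm from the axis, at 45, 135, 225 and 315 degrees from x, between the holders.
- cell (a point): Top centre of the square cell holder, the only square one: a black block 38 mm square with a square glass cell and white lid on it, fixed to the disc 75 mm from its axis, top 86 mm above the table. The other three holders are round cups 30 to 38 mm across at 90, 180 and 270 degrees, equally tall and equally far out. The hub is 40 mm across, 20 mm tall.
- index (a point): Tip (top edge) of the fixed pointer just outside the disc's rim: a black T lying flat on a bracket of the stand, its 8 mm wide stem aimed at the turning axis, its 34 mm wide crossbar at the outer end; top 54 mm above the table. It reaches from 136 mm (tip) to 170 mm from the axis. The point's x axis points from the turning axis out through the pointer, z is up. The pointer does not turn.
- jar: Closed glass jar with a black lid, 52 mm across and 75 mm tall, standing loose on the table 0.20 to 0.23 m from the turning axis. Origin at the centre of its underside. To be left alone.

How it is judged:
By the outcome, as a careful person would: the job done as asked, in the order asked, and still so for the second after the job is handed in, with the robot touching nothing.
It also fails if it takes over 42 s, if anything falls off the work surface, if the arm or the gripper's body presses on something with over 40 N, if the wrist force passes 120 N, or if a joint passes its speed limit or range.

### The arm

A 6-joint arm with a two-finger parallel gripper is mounted at the origin on the work surface. World frame = base frame: x ahead of the robot, y to its left, z up, the work surface at z = 0. Lengths are in m, angles in degrees, forces in N, time in s.
With the tool pointing down it reaches from about 0.35 to 0.875 m from the base axis. Payload 4.2 kg.
Tool frame: the origin (TCP) lies between the finger pads; the fingertips stand 11 mm ahead of it and the grasp point (between the pads) lies 8 mm behind it; z points along the fingers, y is the direction in which the jaws open and shut (so a half turn about z gives the same grasp; the last joint's range is limited). The gripper opens to 87 mm and grips with 3 to 60 N. Pads are 19 mm wide; open, the fingers measure 117 mm over their backs; the gripper's body (75 mm by 190 mm) begins 51 mm behind the grasp point.
Start: joints at [-52.563, 22.042, 0.453, 0, -68.411, -14.817], TCP at [0.24, -0.577, 0.234] pointing down, gripper open.
Joint ranges: [-179.83, 179.83], [-69.29, 118.12], [-61.27, 80.66], [-181.25, 117.63], [-171.15, -9.14], [-177.46, 177.46]. Speed limits (degrees/s): [159.86, 159.86, 180, 180, 180, 180].

### API

Orientations are given as a 3x3 rotation matrix whose columns are the frame's x, y, z axes.
In Python, from station import sense, capture, get_calibration, finish_job, search_frame, cut_out gives the robot as it stands.
- The arm moves only by the tool arm_command, never from a script. Its argument "rows" is a list of rows, each an object with "fingers": the opening in per cent of the stroke, from 0 (shut) to 100 (fully open); "travel": the shift along the tool's x, y, z in cm, a list of three; "roll": the turn about the tool's z in degrees. A call has 1 to 10 rows; each row is the pose to reach, as a shift and turn from the pose commanded when the call began, along the tool's axes at that moment; what a row does not reach only later rows make up. A row lasts 1/10 s, in which the tool goes at most 50 mm and 8.59 degrees, less where a joint would pass 70% of its speed; a pose out of reach is approached as far as the arm can. A call with a gripper value outside its range is refused whole. The fingers move at their own pace and stop on an object; the grip force is fixed at half the most. Time passes only in rows, so rows that repeat a pose let the fingers close. It gives the time, the measured TCP pose, the force and the opening at its end, in the units of the state.
- sense(): the state, without advancing time (a new reading comes with each control period).
- capture(name): name is "scene" or "top" or "wrist"; returns (picture, depth): 420x560x3 uint8, red, green, blue; 420x560 float32, m along the optical axis (not along the pixel's ray), 0 where there is no reading.
- get_calibration(name): a dict with "fov_y" (degrees; the focal length in pixels is half the picture's height over the tangent of half this angle, whatever the lens; pixels are square), "cx", "cy" (the principal point, pixels), "origin" and "attitude" of the camera in the world; the wrist camera has in their place "mount" (4x4, takes a point from camera to tool coordinates, whose origin is the TCP and whose axes are the flange's). Camera axes: x right, y down, z forward; pixel columns grow to the right and rows downward; lengths in m; the calibration is good to about 2 mm. A picture is of the moment at which its call begins: read the wrist's pose just before it. get_calibration takes no time and is no camera call.
- finish_job(): hands the job in, once; it reports no verdict.
Trained networks look in the newest picture that a camera, given by its name, has taken for a name from the list of things; names that differ only in an ending like _2 or _b are one class to them, and where a whole thing is asked for, a point or a joint stands for the part that bears it (a point fixed in the world has none). Each returns a list of dicts, best first, with "p" (0 to 1); they miss things now and then, are a little off and sometimes report something else, mostly with a low value. They report only what shows in the picture. A call takes as long as a camera call.
- search_frame(camera, label): "position" ([x, y, z] in m, in world coordinates, good to about 4 mm: the middle of the surface that is visible of it).
- cut_out(camera, label): "mask" (420x560 bool, what is visible of it).
The state is a dict: "time_s": time; "joints": joint angles; "joint_velocities": joint speeds; "effort": joint torques, N m; "tcp_pos": TCP position; "ee_rot": TCP orientation; "wrist_force": force on the tool from outside, world axes, zero at the start; "moment": the same for the moment, N m; "gripper_width": opening from 0.0 (shut) to 1.0 (fully open).
Only numpy, scipy, OpenCV 4.12 (cv2) and the standard library are available. Lean on these libraries where they do the work, as an engineer would, in place of code of your own. Each camera call takes 0.05 s, during which the arm holds its last target. There are 200 camera calls.

## Working session

There is one attempt and no reset: what is moved stays moved. The work goes in short steps, Python scripts to look and compute and a tool call to move; the robot and the scene stay as the last step left them, time stands still between calls to the robot, and variables do not carry over. Pictures are saved under pics/ and viewed, about 8 in all and at most 12, crops included, and the job is handed in when it is done.

Besides the shell and the picture viewer there is one more tool, called as name(argument=value, ...) on one line, values as JSON. arm_command: Moves the arm, as the interface text tells. Its arguments: {"type":"object","properties":{"rows":{"type":"array","items":{"type":"object","properties":{"fingers":{"type":"number"},"travel":{"type":"array","items":{"type":"number"}},"roll":{"type":"number"}}}}},"required":["rows"]}

```bash
ls; mkdir -p pics; cat > h.py <<'E'
import numpy as np,cv2
from station import *
def proj_inv(name,u,v,d):
    c=get_calibration(name);f=210/np.tan(np.radians(c['fov_y']/2))
    p=np.stack([(u-c['cx'])/f*d,(v-c['cy'])/f*d,d],-1)
    if 'mount' in c:
        s=sense();M=np.array(c['mount']);p=p@M[:3,:3].T+M[:3,3]
        return p@np.array(s['ee_rot']).T+np.array(s['tcp_pos'])
    return p@np.array(c['attitude']).T+np.array(c['origin'])
def cloud(name,d):
    v,u=np.mgrid[:420,:560];return proj_inv(name,u,v,d)
def on_plane(name,u,v,z):
    a=proj_inv(name,np.array(u,float),np.array(v,float),np.array(1.));c=get_calibration(name)
    o=np.array(c['origin']) if 'origin' in c else proj_inv(name,np.array(0.),np.array(0.),np.array(0.))
    return o+(a-o)*(z-o[2])/(a-o)[2]
E
cat > a.py <<'E'
from h import *
s=sense();print(s)
for n in('top','scene'):
    p,d=capture(n);cv2.imwrite(f'pics/{n}.png',p[...,::-1]);np.savez(f'{n}.npz',p=p,d=d)
    c=get_calibration(n);print(n,c)
    for l in('carousel','cell','index','jar'):
        print(l,[(np.round(r['position'],4),round(r['p'],2)) for r in search_frame(n,l)][:3])
E
python3 a.py
```

```text
pics
{'time_s': 0.0, 'joints': array([-5.25619000e+01,  2.20893421e+01,  3.79391160e-01, -2.95752732e-02,
       -6.84124065e+01, -1.48170238e+01]), 'joint_velocities': array([-0.06019174,  0.02911475,  0.06189654, -0.11085475,  0.09499489,
        0.05746402]), 'effort': array([ 1.06101163e-04, -3.90668607e+01,  1.87402475e+01,  4.21958104e+00,
        1.10075998e-02, -1.95761872e-04]), 'tcp_pos': array([ 0.24019174, -0.57636232,  0.23247037]), 'ee_rot': array([[-9.23141984e-01, -3.84458108e-01, -9.17066177e-04],
       [-3.84459193e-01,  9.23139848e-01,  1.98738438e-03],
       [ 8.25142932e-05,  2.18721248e-03, -9.99997605e-01]]), 'wrist_force': array([0.05266732, 0.33227468, 0.6856075 ]), 'moment': array([-0.03054677,  0.08786828, -0.05495168]), 'gripper_width': 1.005092251549444}
top {'fov_y': 45.2715852491933, 'cx': 279.29643376627604, 'cy': 203.70817653306605, 'origin': array([0.52327848, 0.11109144, 1.09073133]), 'attitude': array([[-0.01496986, -0.99759681,  0.06764991],
       [-0.99970877,  0.01365208, -0.01989988],
       [ 0.01892849, -0.06792811, -0.99751064]])}
carousel [(array([ 0.5478, -0.061 ,  0.0494]), 0.64)]
cell [(array([ 0.5523, -0.0579,  0.0477]), 0.73)]
index [(array([ 0.548 , -0.0624,  0.0478]), 0.94)]
jar [(array([0.5967, 0.1477, 0.0821]), 0.58)]
scene {'fov_y': 46.061513128422554, 'cx': 281.53064003335504, 'cy': 204.91092509340135, 'origin': array([1.09515712, 0.75830491, 0.64017137]), 'attitude': array([[-0.7993545 ,  0.31004549, -0.51468843],
       [ 0.60050342,  0.44171882, -0.66654342],
       [ 0.02068879, -0.84187664, -0.5392733 ]])}
carousel [(array([ 0.566 , -0.047 ,  0.0487]), 0.82)]
cell [(array([ 0.5607, -0.0448,  0.051 ]), 0.86)]
index [(array([ 0.5685, -0.0491,  0.0457]), 0.76)]
jar [(array([0.6057, 0.1621, 0.0502]), 0.56)]
```

View pics/top.png

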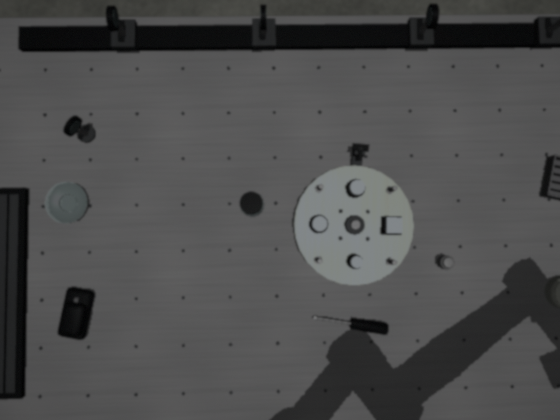

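View pics/scene.png

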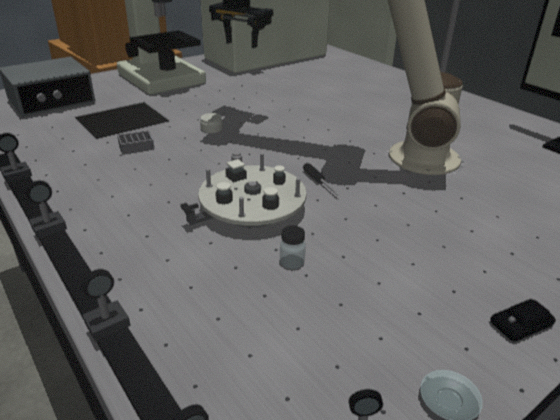

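```bash
cat > b.py <<'E'
from h import *
z=np.load('top.npz');p,d=z['p'],z['d']
P=cloud('top',d)
# disc plane points
m=(d>0)&(abs(P[...,2]-.048)<.006)&(np.hypot(P[...,0]-.545,P[...,1]+.06)<.16)&(p.mean(-1)>110)
u8=m.astype(np.uint8)*255
c=max(cv2.findContours(u8,cv2.RETR_EXTERNAL,cv2.CHAIN_APPROX_NONE)[0],key=len)[:,0]
h=cv2.convexHull(c)[:,0]
X=np.array([on_plane('top',u,v,.048)[:2] for u,v in c])
from scipy.optimize import least_squares
r=least_squares(lambda q:np.hypot(X[:,0]-q[0],X[:,1]-q[1])-q[2],[.545,-.06,.125],loss='soft_l1',f_scale=.001)
print('disc',r.x)
C=r.x[:2]
hi=(d>0)&(P[...,2]>.07)&(np.hypot(P[...,0]-C[0],P[...,1]-C[1])<.125)
n,l,s,ce=cv2.connectedComponentsWithStats(hi.astype(np.uint8))
for i in range(1,n):
    q=np.median(P[l==i],0);print('hi',s[i,4],ce[i],q,np.hypot(*(q[:2]-C)),np.degrees(np.arctan2(*(q[:2]-C)[::-1])))
q=(d>0)&(np.hypot(P[...,0]-C[0],P[...,1]-C[1])>.128)&(np.hypot(P[...,0]-C[0],P[...,1]-C[1])<.18)&(P[...,2]>.03)
n,l,s,ce=cv2.connectedComponentsWithStats(q.astype(np.uint8))
for i in range(1,n):
    if s[i,4]>10:
        t=P[l==i];k=t.mean(0);print('out',s[i],ce[i],k,np.degrees(np.arctan2(*(k[:2]-C)[::-1])))
j=(d>0)&(P[...,2]>.06)&(np.hypot(P[...,0]-.58,P[...,1]-.15)<.05);print('jar',P[j].mean(0),j.sum())
b=np.clip(p[120:310,230:470].astype(float)*1.8,0,255).astype(np.uint8)
cv2.imwrite('pics/tc.png',cv2.resize(b,None,fx=3,fy=3,interpolation=cv2.INTER_CUBIC)[...,::-1])
E
python3 b.py
```

```text
disc [ 0.54849287 -0.06374516  0.12270061]
hi 218 [356.28440367 186.96788991] [ 0.62294755 -0.06467168  0.08574385] 0.07446044806535183 -0.7129514040729961
hi 25 [320.32 186.32] [0.62521759 0.0093064  0.09198157] 0.10593967397625502 43.59514161200173
hi 33 [393.39393939 187.90909091] [ 0.61951505 -0.13832349  0.09243365] 0.1029858162236323 -46.39911359641673
hi 228 [318.8377193  223.18421053] [0.55164914 0.01251002 0.08571665] 0.07632047800186323 87.62982742816091
hi 318 [393.05031447 224.82704403] [ 0.54565005 -0.13637465  0.08592   ] 0.0726851026015198 -92.2414929135218
hi 7 [352.85714286 225.14285714] [ 0.54706774 -0.05816395  0.07063656] 0.005760285973421879 104.32398908451681
hi 2 [356.5 226. ] [ 0.54491466 -0.06503726  0.07244322] 0.0038043527152683437 -160.14526944241064
hi 1 [355. 228.] [ 0.54094429 -0.06221696  0.07049186] 0.0077017173686184754 168.5552272981074
hi 137 [355.97080292 261.19708029] [ 0.47484601 -0.05984315  0.08570499] 0.07375015314790778 176.96715222596958
hi 25 [319.36 260.24] [0.47839824 0.01355298 0.0927975 ] 0.10434682257984187 132.2020118790738
hi 31 [393.38709677 261.67741935] [ 0.47220674 -0.1332544   0.09118474] 0.1032042037921822 -137.66131514316075
hi 3 [348.66666667 261.        ] [ 0.47453191 -0.04831886  0.07064669] 0.07555259307564656 168.2185208730869
out [352 143  18  17 194] [359.88659794 149.32989691] [ 0.70518146 -0.07962399  0.05258451] -5.78659990312437
jar [0.59572943 0.14803367 0.07496125] 413
```

View pics/tc.png

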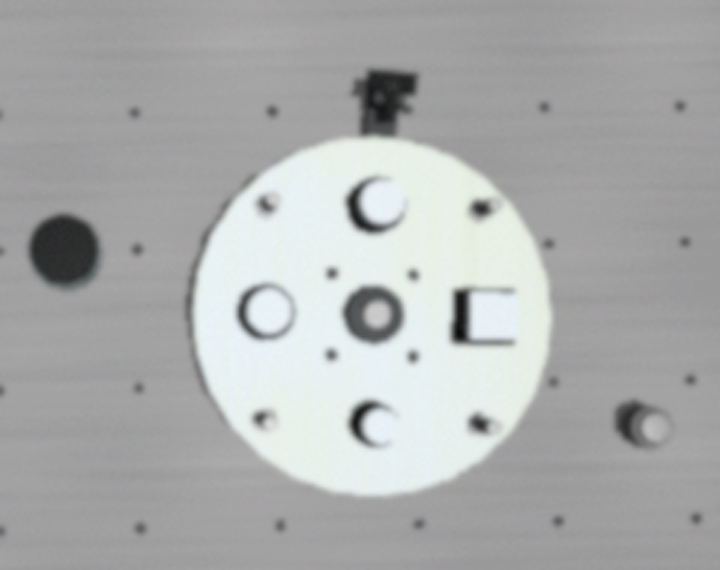

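```bash
cat >> h.py <<'E'
def go(tgt,yaw=None):
    s=sense();R=np.array(s['ee_rot']);t=R.T@(np.array(tgt)-s['tcp_pos'])*100
    cur=np.degrees(np.arctan2(R[1,1],R[0,1]))
    out='' if yaw is None else -((yaw-cur+180)%360-180)
    print('travel',np.round(t,2),'roll',out,'cur yaw',cur)
E
python3 -c "
from h import *
go([.55,-.06,.30],133);c=get_calibration('wrist');print(c)"
```

```text
travel [-48.46  35.8   -6.64] roll -20.381567847696715 cur yaw 112.6184321523033
{'fov_y': 61.26464773928322, 'cx': 277.9564819022116, 'cy': 206.12696786555136, 'mount': array([[-9.87021123e-04, -9.53133115e-01, -3.02549650e-01,
         8.44309995e-02],
       [ 9.99999030e-01, -1.23816262e-03,  6.38287394e-04,
         1.34391325e-03],
       [-9.82978518e-04, -3.02548726e-01,  9.53133412e-01,
        -1.52305734e-01],
       [ 0.00000000e+00,  0.00000000e+00,  0.00000000e+00,
         1.00000000e+00]])}
```

arm_command(rows=[{"fingers":22,"travel":[-4.8,3.6,-0.7],"roll":-2},{"fingers":22,"travel":[-9.7,7.2,-1.4],"roll":-4},{"fingers":22,"travel":[-14.5,10.8,-2.1],"roll":-6},{"fingers":22,"travel":[-19,14,-2.8],"roll":-8},{"fingers":22,"travel":[-23,17,-3.5],"roll":-10},{"fingers":22,"travel":[-27,20,-4.2],"roll":-12},{"fingers":22,"travel":[-31,23,-5],"roll":-14},{"fingers":22,"travel":[-35,26,-5.7],"roll":-16},{"fingers":22,"travel":[-39,29,-6.6],"roll":-18},{"fingers":22,"travel":[-43,32,-6.6],"roll":-20.4}])

```text
time_s: 1.5
tcp_pos: [0.4948, -0.1488, 0.298]
ee_rot: [[-0.73, -0.684, 0.002], [-0.684, 0.73, -0.0], [-0.002, -0.002, -1.0]]
wrist_force: [0.7, 0.3, 0.5]
gripper_width: 0.242
```

```bash
cat > w.py <<'E'
import sys
from h import *
s=sense();p,d=capture('wrist');np.savez('wrist.npz',p=p,d=d,pos=s['tcp_pos'],R=s['ee_rot'])
print(s['time_s'],s['tcp_pos'],s['gripper_width'],s['wrist_force'])
cv2.imwrite(sys.argv[1],np.clip(p*1.5,0,255).astype(np.uint8)[...,::-1])
P=cloud('wrist',d);C=np.array([.5488,-.0622])
rr=np.hypot(P[...,0]-C[0],P[...,1]-C[1])
hi=(d>0)&(P[...,2]>.076)&(P[...,2]<.1)&(rr<.125)
n,l,st,ce=cv2.connectedComponentsWithStats(hi.astype(np.uint8))
for i in range(1,n):
    if st[i,4]<10: continue
    q=np.median(P[l==i],0);print('hi',st[i,4],ce[i].round(),q.round(4),np.hypot(*(q[:2]-C)).round(4),np.degrees(np.arctan2(*(q[:2]-C)[::-1])).round(2))
q=(d>0)&(rr>.133)&(rr<.18)&(P[...,2]>.046)&(P[...,2]<.065)
n,l,st,ce=cv2.connectedComponentsWithStats(q.astype(np.uint8))
for i in range(1,n):
    if st[i,4]>20:
        for a in np.arange(.134,.18,.006):
            k=(l==i)&(rr>=a)&(rr<a+.006)
            if k.sum()>3:
                t=np.degrees(np.arctan2(P[k][:,1]-C[1],P[k][:,0]-C[0]));print('ptr',i,a.round(3),k.sum(),t.min().round(2),t.mean().round(2),t.max().round(2),P[k][:,2].mean().round(4))
E
python3 w.py pics/w1.png; python3 -c "
from h import *
go([.472,-.1333,.16],133)"
```

```text
1.5 [ 0.49479849 -0.14881868  0.29796687] 0.2424112998480501 [0.69753835 0.27360821 0.50255285]
hi 96 [303. 171.] [ 0.475  -0.1291  0.0935] 0.0996 -137.83
hi 858 [254. 218.] [ 0.5492 -0.1313  0.0872] 0.0691 -89.67
hi 400 [351. 218.] [ 0.4767 -0.0547  0.0872] 0.0725 174.03
hi 116 [209. 262.] [ 0.6214 -0.1328  0.0922] 0.1012 -44.21
hi 129 [393. 262.] [0.4794 0.0176 0.0914] 0.1058 131.02
hi 107 [261. 296.] [ 0.6152 -0.0595  0.0871] 0.0664 2.3
hi 104 [299. 340.] [0.6263 0.0142 0.0919] 0.1088 44.59
travel [ 1.23  2.66 13.77] roll 0.5177072484943039 cur yaw 133.5177072484943
```

View pics/w1.png

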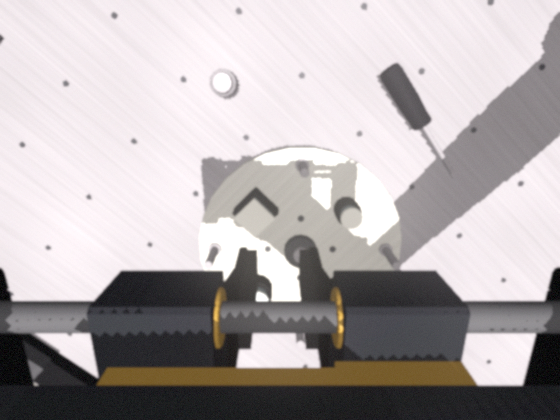

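```bash
python3 -c "
from h import *
go([.4727,-.1313,.077],132.8)"
```

```text
travel [ 1.08  2.79 22.07] roll 0.7177072484942926 cur yaw 133.5177072484943
```

arm_command(rows=[{"fingers":25,"travel":[1.1,2.8,3],"roll":0.7},{"fingers":25,"travel":[1.1,2.8,7],"roll":0.7},{"fingers":25,"travel":[1.1,2.8,11],"roll":0.7},{"fingers":25,"travel":[1.1,2.8,14.5],"roll":0.7},{"fingers":25,"travel":[1.1,2.8,17],"roll":0.7},{"fingers":25,"travel":[1.1,2.8,18],"roll":0.7},{"fingers":25,"travel":[1.1,2.8,18],"roll":0.7}])

```text
time_s: 2.25
tcp_pos: [0.4662, -0.1378, 0.1158]
ee_rot: [[-0.739, -0.673, -0.003], [-0.673, 0.739, -0.0], [0.002, 0.002, -1.0]]
wrist_force: [0.4, -0.3, -0.6]
gripper_width: 0.248
```

```bash
python3 w.py pics/w2.png; python3 -c "
from h import *
go([.4727,-.1313,.077],132.8)
c=get_calibration('wrist');M=np.array(c['mount']);f=210/np.tan(np.radians(c['fov_y']/2))
for y in(-.0109,0,.0109):
  q=M[:3,:3].T@(np.array([0,y,.011])-M[:3,3]);print(y,q[0]/q[2]*f+c['cx'],q[1]/q[2]*f+c['cy'])
"
```

```text
2.25 [ 0.46617028 -0.13781902  0.11575781] 0.2480824341959464 [ 0.41730396 -0.28500672 -0.55994054]
hi 463 [276. 262.] [ 0.4705 -0.1343  0.0939] 0.1064 -137.33
travel [-0.85  0.12  4.  ] roll -0.45962351873595253 cur yaw 132.34037648126406
-0.0109 253.52757662459507 265.9649484710428
0 274.87806476757385 265.93433218753876
0.0109 296.2264456662395 265.9037189257918
```

View pics/w2.png

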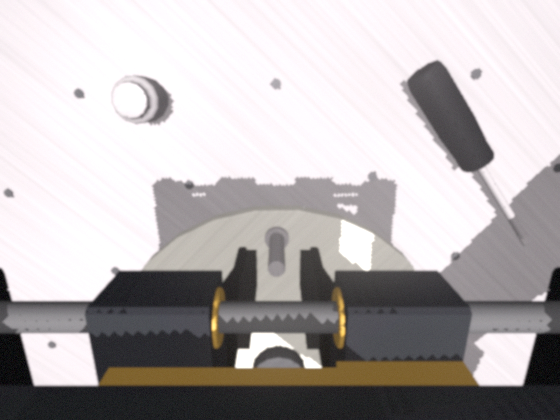

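```bash
python3 -c "
from h import *
go([.4708,-.1340,.077],132.8)
"
```

```text
travel [-0.53  0.05  4.  ] roll -0.45962351873595253 cur yaw 132.34037648126406
```

arm_command(rows=[{"fingers":25,"travel":[-0.55,0,0.8],"roll":-0.4},{"fingers":25,"travel":[-0.55,0,2.0],"roll":-0.4},{"fingers":25,"travel":[-0.55,0,3.0],"roll":-0.4},{"fingers":25,"travel":[-0.55,0,3.8],"roll":-0.4},{"fingers":25,"travel":[-0.55,0,3.8],"roll":-0.4}])

```text
time_s: 2.8
tcp_pos: [0.4703, -0.134, 0.0778]
ee_rot: [[-0.735, -0.678, -0.002], [-0.678, 0.735, 0.0], [0.001, 0.001, -1.0]]
wrist_force: [-0.2, 0.9, 0.0]
gripper_width: 0.246
```

```bash
cat > arc.py <<'E'
import sys
from h import *
step=float(sys.argv[1]);n=int(sys.argv[2]);C=np.array([.5478,-.0625])
s=sense();R=np.array(s['ee_rot']);p=np.array(s['tcp_pos']);v=p[:2]-C
yaw=np.degrees(np.arctan2(R[1,1],R[0,1]));a0=np.degrees(np.arctan2(v[1],v[0]));print('r',np.hypot(*v),'ang',a0,'yaw',yaw,'F',s['wrist_force'].round(2),p[2])
a0=round(a0,2)
for i in range(1,n+1):
    a=np.radians(a0+step*i);t=np.r_[C+.105*np.array([np.cos(a),np.sin(a)]),p[2]]
    print((R.T@(t-p)*100).round(2).tolist(),round(-(a0+step*i-90+360-yaw+180)%360-0 if 0 else -(((a0+step*i-90-yaw)+180)%360-180),1),-step*i)
E
python3 arc.py 4 10
```

```text
r 0.10544826849886589 ang -137.32237824928646 yaw 132.7174152364958 F [-0.23  0.92  0.05] 0.07778699458876993
[-0.07, -0.73, -0.0] -4.0 -4.0
[-0.15, -1.46, -0.0] -8.0 -8.0
[-0.27, -2.18, -0.0] -12.0 -12.0
[-0.45, -2.89, -0.0] -16.0 -16.0
[-0.68, -3.59, -0.01] -20.0 -20.0
[-0.95, -4.27, -0.01] -24.0 -24.0
[-1.27, -4.93, -0.01] -28.0 -28.0
[-1.64, -5.57, -0.01] -32.0 -32.0
[-2.05, -6.17, -0.01] -36.0 -36.0
[-2.5, -6.75, -0.01] -40.0 -40.0
```

arm_command(rows=[{"fingers":25,"travel":[-0.03,-0.37,0],"roll":-2},{"fingers":25,"travel":[-0.07,-0.73,0],"roll":-4},{"fingers":25,"travel":[-0.15,-1.46,0],"roll":-8},{"fingers":25,"travel":[-0.27,-2.18,0],"roll":-12},{"fingers":25,"travel":[-0.45,-2.89,0],"roll":-16},{"fingers":25,"travel":[-0.68,-3.59,0],"roll":-20},{"fingers":25,"travel":[-0.95,-4.27,0],"roll":-24},{"fingers":25,"travel":[-1.27,-4.93,0],"roll":-28},{"fingers":25,"travel":[-1.64,-5.57,0],"roll":-32},{"fingers":25,"travel":[-2.05,-6.17,0],"roll":-36}])

```text
time_s: 3.8
tcp_pos: [0.5277, -0.1656, 0.0789]
ee_rot: [[-0.193, -0.981, -0.001], [-0.981, 0.193, -0.0], [0.0, 0.001, -1.0]]
wrist_force: [-1.0, -0.1, 0.8]
gripper_width: 0.252
```

```bash
python3 arc.py 4 10; python3 -c "
from h import *
print(sense()['joints'])"
```

```text
r 0.10508928269366853 ang -101.03786256838532 yaw 168.8779299118952 F [-1.05 -0.1   0.78] 0.07892874707211966
[-0.04, -0.73, -0.0] -4.1 -4.0
[-0.11, -1.46, -0.0] -8.1 -8.0
[-0.24, -2.18, -0.0] -12.1 -12.0
[-0.42, -2.89, -0.0] -16.1 -16.0
[-0.65, -3.59, -0.0] -20.1 -20.0
[-0.92, -4.27, -0.0] -24.1 -24.0
[-1.25, -4.93, -0.0] -28.1 -28.0
[-1.61, -5.56, -0.0] -32.1 -32.0
[-2.02, -6.17, -0.0] -36.1 -36.0
[-2.48, -6.75, -0.0] -40.1 -40.0
[-6.31528854e-01  2.44348627e+01 -2.10019327e+01  5.26293669e-03
 -4.45996240e+01 -1.04942866e+01]
```

arm_command(rows=[{"fingers":25,"travel":[-0.04,-0.73,0],"roll":-4},{"fingers":25,"travel":[-0.11,-1.46,0],"roll":-8},{"fingers":25,"travel":[-0.24,-2.18,0],"roll":-12},{"fingers":25,"travel":[-0.42,-2.89,0],"roll":-16},{"fingers":25,"travel":[-0.65,-3.59,0],"roll":-20},{"fingers":25,"travel":[-0.92,-4.27,0],"roll":-24},{"fingers":25,"travel":[-1.25,-4.93,0],"roll":-28},{"fingers":25,"travel":[-1.61,-5.56,0],"roll":-32},{"fingers":25,"travel":[-2.02,-6.17,0],"roll":-36},{"fingers":25,"travel":[-2.3,-6.55,0],"roll":-38.5}])

```text
time_s: 4.8
tcp_pos: [0.5968, -0.1559, 0.0789]
ee_rot: [[0.46, -0.888, -0.0], [-0.888, -0.46, -0.0], [0.0, 0.0, -1.0]]
wrist_force: [-0.2, -1.0, -0.2]
gripper_width: 0.252
```

```bash
cat > t.py <<'E'
import sys
from h import *
p,d=capture('top');np.savez('top2.npz',p=p,d=d);P=cloud('top',d)
p2,d2=capture('scene')
C=np.array([.5488,-.0622])
hi=(d>0)&(P[...,2]>.076)&(P[...,2]<.1)&(np.hypot(P[...,0]-C[0],P[...,1]-C[1])<.125)
n,l,s,ce=cv2.connectedComponentsWithStats(hi.astype(np.uint8))
for i in range(1,n):
    if s[i,4]<10: continue
    q=np.median(P[l==i],0);print('hi',s[i,4],ce[i].round(),q.round(4),np.hypot(*(q[:2]-C)).round(4),np.degrees(np.arctan2(*(q[:2]-C)[::-1])).round(2))
b=p[120:310,230:470];b=np.clip(255*(b/255.)**.6,0,255).astype(np.uint8)
a=cv2.resize(b,None,fx=3,fy=3,interpolation=cv2.INTER_CUBIC)[...,::-1]
cv2.imwrite(sys.argv[1],a)
E
python3 t.py pics/t2.png; python3 arc.py 4 3
```

```text
hi 116 [392. 237.] [ 0.5216 -0.1334  0.0859] 0.0762 -110.88
hi 22 [309. 246.] [0.5063 0.0336 0.0934] 0.1048 113.91
r 0.10543162000773881 ang -62.064416982765394 yaw -152.76031042177829 F [ 0.2  -0.41 -0.28] 0.07894392036400051
[-0.08, -0.73, 0.0] -4.7 -4.0
[-0.16, -1.46, 0.0] -8.7 -8.0
[-0.3, -2.18, 0.0] -12.7 -12.0
```

View pics/t2.png

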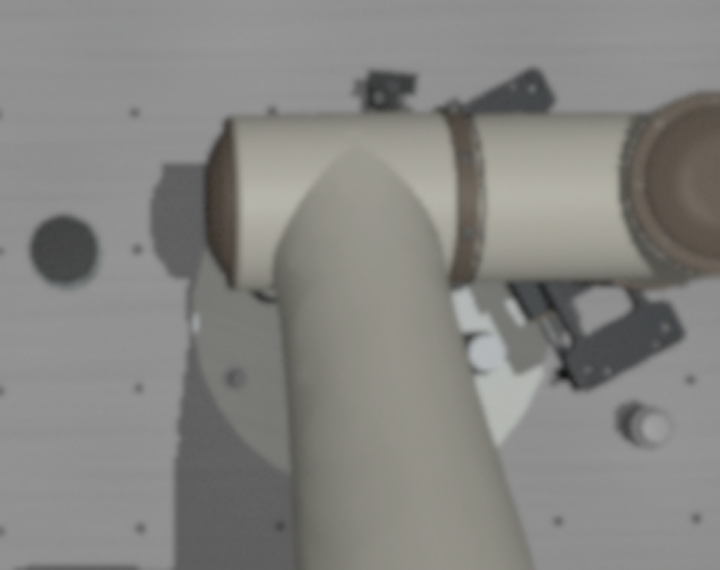

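```bash
cat > z.py <<'E'
from h import *
z=np.load('top.npz');p,d=z['p'],z['d'];P=cloud('top',d)
r=slice(138,172);c=slice(342,378)
print((P[r,c,2]*1000)[4:26:1,8:30].round().astype(int))
b=p[r,c].astype(float);b=np.clip((b-5)*2.5,0,255).astype(np.uint8)
a=cv2.resize(b,None,fx=12,fy=12,interpolation=cv2.INTER_CUBIC)[...,::-1]
p2,d2=capture('scene');b=np.clip(p2[130:240,150:330].astype(float)*2,0,255).astype(np.uint8)
e=cv2.resize(b,(560,342),interpolation=cv2.INTER_CUBIC)[...,::-1]
k=np.zeros((max(a.shape[0],342),0,3),np.uint8)
cv2.imwrite('pics/pt.png',a);cv2.imwrite('pics/sc.png',e)
E
python3 z.py
```

```text
[[   3   -2    2   -1   -2    0    2   -1    1   -1   -1    0    2    0
    -1   -1   -1    2    1   -2   -3    5]
 [  -1   -1   -4   52   55   52   54   56   54   53   52    2    1    0
     0    2    0    0    3   -1    0    2]
 [  -1    1   -1   53   58   53   57   54   51   55   57   56   57   56
    53   57   52   51   53   57   -1   -1]
 [  -1    1    2   56   53   55   59   51   54   56   54   53   55   54
    56   55   56   51   56    1    3    2]
 [   0    2   47   56   53   54   54   51   58   54   54   60   52   54
    54   59   50   55   56    2   -3   -2]
 [   1    0   49   51   55   59   52   57   57   54   52   51   53   53
    56   56   55   52   50   -1   -1    0]
 [  -1    0   50   56   56   53   56   55   50   52   54   57   56   54
    51   55   54   52   53   -2    3    0]
 [   1    0 1091   51   56   55   55   54   55   55   55   52   55   56
    55   54   55   54   49    1    3   -1]
 [  -2    3   -2   28   38   48   46   51   47   54   56   54   57   55
    59   52   55   54   52 1091    1    1]
 [   1    1    1   26   38   44   48   50   50   55   53   57   5
[... 730 characters left out ...]
  2   -3]
 [   0   -3   19   25   27   25   25   21   55   56   55   53   17    2
     0    3    1    2   -1    2    1   -2]
 [   1    0   20   23   23   22   16   22   57   56   55   52   21   -4
     0    4    0   -1    4   -1   -3    0]
 [   1    2   21   25   20   21   26   24   22   24   20   22   20    0
    -1    4    3    2    0   -1    1    4]
 [   0    0   23   22   21   22   25   19   20   22   25   17   23   -1
    -3    2    0    1    1    2   -1    3]
 [  -1   -1   25   25   23   23   25   19   27   23   24   26   25   -2
    -2    0    2    1    1    1   -2    2]
 [   0    1   24   22   21   25   25   20   23   23   23   19    3    1
     0    2    2    3   -1    4   -1    0]]
```

View pics/pt.png

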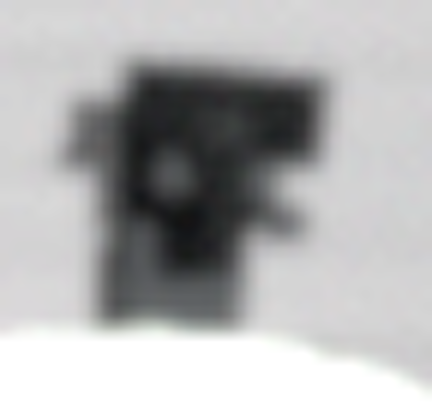

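```bash
cat > y.py <<'E'
from h import *
z=np.load('top.npz');p,d=z['p'],z['d'];P=cloud('top',d)
C=np.array([.5488,-.0622])
m=np.zeros(d.shape,bool);m[154:160,356:364]=1;m&=abs(P[...,2]-.055)<.0055
def W(m): return np.array([on_plane('top',u,v,.054)[:2] for v,u in np.argwhere(m)])
def rep(n,q):
    v=q-C;print(n,q.round(4),np.hypot(*v).round(4),np.degrees(np.arctan2(v[1],v[0])).round(2))
A=W(m);rep('stem',A.mean(0))
m=np.zeros(d.shape,bool);m[142:150,352:372]=1;m&=abs(P[...,2]-.055)<.0065
B=W(m);rep('bar',B.mean(0));v=B.mean(0)-A.mean(0);print('line',np.degrees(np.arctan2(v[1],v[0])))
r=cv2.minAreaRect((B*1e4).astype(np.float32));print(r)
E
python3 y.py
```

```text
stem [ 0.6901 -0.0785] 0.1422 -6.57
bar [ 0.7115 -0.08  ] 0.1636 -6.26
line -4.179088316705911
((7119.40673828125, -808.4783325195312), (357.065185546875, 126.45919036865234), 89.33507537841797)
```

View pics/sc.png

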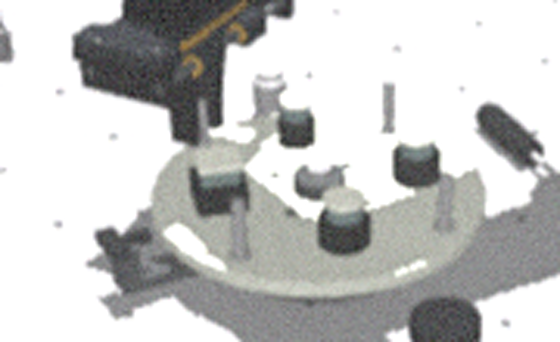

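```bash
python3 arc.py 3.5 4;python3 t.py pics/x.png
```

```text
r 0.10524314228609034 ang -62.2719879382325 yaw -152.82051413640775 F [-0.37 -0.31  0.47] 0.07883555232762834
[-0.05, -0.64, 0.0] -4.1 -3.5
[-0.11, -1.28, 0.0] -7.6 -7.0
[-0.22, -1.91, 0.0] -11.1 -10.5
[-0.36, -2.54, 0.0] -14.6 -14.0
hi 119 [392. 237.] [ 0.5218 -0.1332  0.0861] 0.0759 -110.83
hi 22 [310. 246.] [0.5062 0.0325 0.0924] 0.1039 114.22
```

Push 14°, then back off to the gap centre, and lift away.

arm_command(rows=[{"fingers":25,"travel":[-0.04,-0.64,0],"roll":-3.5},{"fingers":25,"travel":[-0.1,-1.28,0],"roll":-7},{"fingers":25,"travel":[-0.2,-1.91,0],"roll":-10.5},{"fingers":25,"travel":[-0.28,-2.3,0],"roll":-13},{"fingers":25,"travel":[-0.34,-2.54,0],"roll":-14.2},{"fingers":25,"travel":[-0.34,-2.54,0],"roll":-14.2},{"fingers":25,"travel":[-0.2,-1.97,0],"roll":-14.2},{"fingers":25,"travel":[-0.2,-1.97,0],"roll":-14.2},{"fingers":25,"travel":[-0.2,-1.97,-1.5],"roll":-14.2},{"fingers":25,"travel":[-0.2,-1.97,-4],"roll":-14.2}])

```text
time_s: 6.05
tcp_pos: [0.6113, -0.145, 0.1171]
ee_rot: [[0.661, -0.751, -0.005], [-0.751, -0.661, 0.0], [-0.004, 0.003, -1.0]]
wrist_force: [0.3, -0.2, -0.1]
gripper_width: 0.253
```

```bash
python3 -c "
from h import *
s=sense();print(s['tcp_pos'],s['wrist_force'],s['joints'])
go([.50,-.40,.20])"
```

```text
[ 0.61132733 -0.14503472  0.11711239] [ 0.29507541 -0.23921738 -0.11883642] [ 1.37296929e+00  2.81537505e+01 -7.52439138e+00 -3.78625676e-02
 -5.46000189e+01  4.00053618e+01]
travel [11.75 25.23 -8.25] roll  cur yaw -138.6433354740347
```

arm_command(rows=[{"fingers":25,"travel":[0,0,-4],"roll":0},{"fingers":25,"travel":[2,4,-7.5],"roll":0},{"fingers":25,"travel":[4,8,-8.2],"roll":0},{"fingers":25,"travel":[6,12,-8.2],"roll":0},{"fingers":25,"travel":[8,16,-8.2],"roll":0},{"fingers":25,"travel":[10,20,-8.2],"roll":0},{"fingers":25,"travel":[12,24,-8.2],"roll":0},{"fingers":25,"travel":[13,28,-8.2],"roll":0},{"fingers":25,"travel":[13.5,31,-8.2],"roll":0}])

```text
time_s: 6.95
tcp_pos: [0.4681, -0.4534, 0.2003]
ee_rot: [[0.66, -0.751, -0.0], [-0.751, -0.66, 0.0], [-0.0, 0.0, -1.0]]
wrist_force: [-0.4, 0.8, 0.5]
gripper_width: 0.252
```

```bash
python3 t.py pics/t3.png
```

```text
hi 261 [361. 187.] [ 0.623  -0.0732  0.0865] 0.075 -8.4
hi 24 [324. 183.] [0.631  0.0013 0.0917] 0.1039 37.71
hi 28 [397. 191.] [ 0.6131 -0.1452  0.0926] 0.105 -52.24
hi 180 [320. 220.] [0.5578 0.0103 0.0864] 0.0731 82.95
hi 114 [394. 228.] [ 0.5396 -0.1376  0.0864] 0.0759 -96.97
hi 21 [316. 257.] [0.4845 0.0202 0.0928] 0.1045 127.97
hi 183 [353. 261.] [ 0.4751 -0.0539  0.0862] 0.0742 173.58
hi 29 [390. 265.] [ 0.4664 -0.1261  0.0924] 0.1042 -142.21
```

View pics/t3.png

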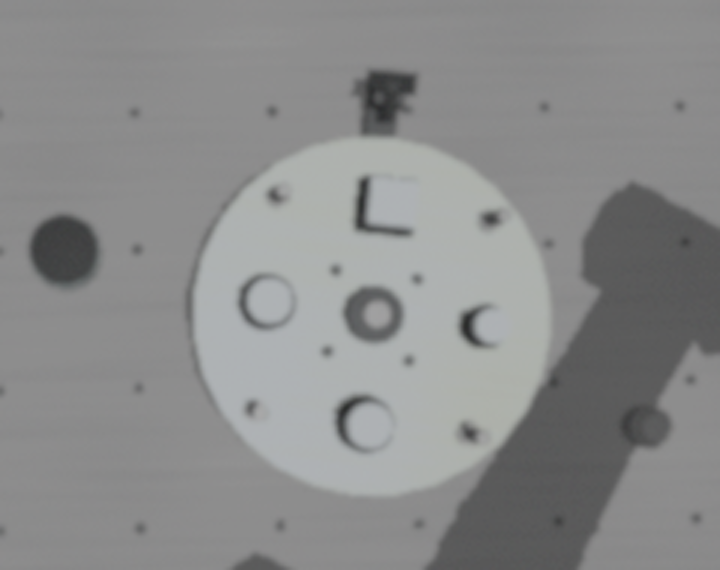

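```bash
python3 -c "
from h import *
go([.68,-.08,.30],90)"
```

```text
travel [-14.19 -40.64  -9.97] roll 131.09108109400063 cur yaw -138.9089189059994
```

arm_command(rows=[{"fingers":25,"travel":[0,0,-5],"roll":8},{"fingers":25,"travel":[-1,-4,-7],"roll":16},{"fingers":25,"travel":[-3,-8,-10],"roll":24},{"fingers":25,"travel":[-4,-12,-10],"roll":32},{"fingers":25,"travel":[-6,-16,-10],"roll":40},{"fingers":25,"travel":[-7,-20,-10],"roll":48},{"fingers":25,"travel":[-8,-24,-10],"roll":56},{"fingers":25,"travel":[-10,-28,-10],"roll":64},{"fingers":25,"travel":[-11,-32,-10],"roll":72},{"fingers":25,"travel":[-12,-35,-10],"roll":80}])

```text
time_s: 8.05
tcp_pos: [0.6539, -0.1267, 0.3006]
ee_rot: [[-0.627, -0.779, 0.0], [-0.779, 0.627, 0.0], [-0.0, 0.0, -1.0]]
wrist_force: [0.3, -0.3, -0.4]
gripper_width: 0.253
```

```bash
python3 -c "
from h import *
go([.68,-.08,.30],90)"
```

```text
travel [-5.27  0.89  0.06] roll 51.188722187547825 cur yaw 141.18872218754782
```

arm_command(rows=[{"fingers":25,"travel":[-2,0.3,0],"roll":8},{"fingers":25,"travel":[-4,0.6,0],"roll":16},{"fingers":25,"travel":[-5.3,0.9,0],"roll":24},{"fingers":25,"travel":[-5.3,0.9,0],"roll":32},{"fingers":25,"travel":[-5.3,0.9,0],"roll":40},{"fingers":25,"travel":[-5.3,0.9,0],"roll":48},{"fingers":25,"travel":[-5.3,0.9,0],"roll":51.2},{"fingers":25,"travel":[-5.3,0.9,0],"roll":51.2}])

```text
time_s: 8.85
tcp_pos: [0.6788, -0.0819, 0.3005]
ee_rot: [[-1.0, -0.004, -0.0], [-0.004, 1.0, 0.0], [0.0, 0.0, -1.0]]
wrist_force: [-0.8, -0.5, -0.1]
gripper_width: 0.252
```

```bash
python3 w.py pics/w3.png
```

```text
8.85 [ 0.67881724 -0.08194363  0.30053552] 0.25207758198267644 [-0.78482542 -0.51069907 -0.09812541]
hi 584 [220.  31.] [ 0.5385 -0.1354  0.0874] 0.0739 -97.99
hi 889 [377.  54.] [0.5575 0.0127 0.0874] 0.0754 83.41
hi 1035 [288. 123.] [ 0.622  -0.0709  0.0872] 0.0737 -6.81
hi 105 [215. 113.] [ 0.6122 -0.143   0.0938] 0.1028 -51.88
hi 111 [360. 132.] [0.6302 0.0012 0.0937] 0.1032 37.92
ptr 1 0.134 39 -7.43 -5.93 -4.34 0.0544
ptr 1 0.14 38 -7.42 -5.84 -4.22 0.0551
ptr 1 0.146 86 -9.99 -5.92 -1.68 0.0513
ptr 1 0.152 148 -12.11 -5.83 0.18 0.0531
ptr 1 0.158 144 -11.8 -5.83 0.1 0.0552
ptr 1 0.164 124 -11.7 -5.88 -0.27 0.0552
```

View pics/w3.png

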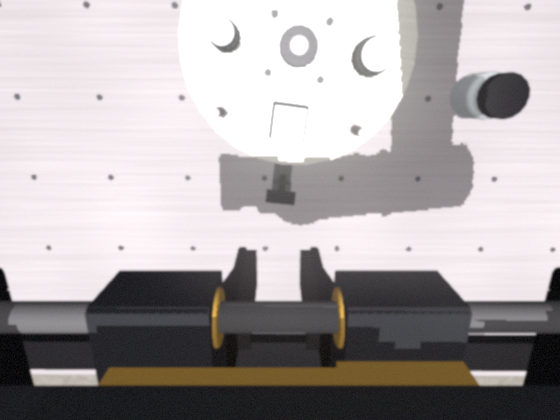

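```bash
python3 -c "
from h import *
go([.6120,-.1450,.125],40)"
```

```text
travel [ 6.72 -6.26 17.56] roll 50.312465577775356 cur yaw 90.31246557777534
```

arm_command(rows=[{"fingers":25,"travel":[2,-2,2],"roll":8},{"fingers":25,"travel":[4,-4,4],"roll":16},{"fingers":25,"travel":[6,-5.5,7],"roll":24},{"fingers":25,"travel":[6.7,-6.25,10],"roll":32},{"fingers":25,"travel":[6.7,-6.25,12],"roll":40},{"fingers":25,"travel":[6.7,-6.25,14],"roll":48},{"fingers":25,"travel":[6.7,-6.25,16.5],"roll":50},{"fingers":25,"travel":[6.7,-6.25,17.5],"roll":50},{"fingers":25,"travel":[6.7,-6.25,17.5],"roll":50}])

```text
time_s: 9.8
tcp_pos: [0.6113, -0.1452, 0.1241]
ee_rot: [[-0.647, 0.763, -0.003], [0.763, 0.647, 0.0], [0.002, -0.003, -1.0]]
wrist_force: [-0.1, 0.5, 0.6]
gripper_width: 0.251
```

```bash
python3 w.py pics/w4.png; python3 arc.py 1 1; python3 -c "
from h import *
go([.6125,-.1450,.078],40)"
```

```text
9.8 [ 0.61129719 -0.1452252   0.12408027] 0.2514308041293044 [-0.06919979  0.53361091  0.5876619 ]
hi 767 [78. 41.] [ 0.4683 -0.1242  0.0938] 0.1016 -142.41
hi 786 [500.  62.] [0.6301 0.001  0.0934] 0.103 37.85
hi 3625 [383. 161.] [ 0.6223 -0.0703  0.0886] 0.074 -6.26
hi 1646 [187. 153.] [ 0.5394 -0.1349  0.0885] 0.0733 -97.35
hi 415 [281. 246.] [ 0.6115 -0.1423  0.0945] 0.1018 -51.96
ptr 1 0.134 146 -7.44 -5.81 -4.14 0.0549
ptr 1 0.14 107 -7.42 -5.91 -4.17 0.0566
ptr 1 0.146 274 -9.96 -5.9 -1.58 0.0524
ptr 1 0.152 529 -12.04 -5.81 0.37 0.054
ptr 1 0.158 415 -11.91 -5.71 0.24 0.0569
ptr 1 0.164 399 -11.7 -5.71 0.04 0.0568
ptr 1 0.17 25 -11.36 -6.19 -0.36 0.0566
r 0.10502799317277292 ang -52.093386932130834 yaw 40.314909327542736 F [ 0.82 -0.02  0.29] 0.12561841203329566
[-0.0, 0.18, -0.0] -178.6 -1.0
travel [0.02 0.04 4.76] roll 0.31490932754275036 cur yaw 40.314909327542736
```

View pics/w4.png

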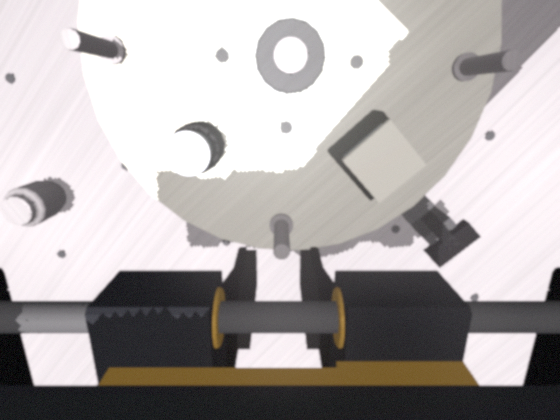

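arm_command(rows=[{"fingers":25,"travel":[0,0.2,1.5],"roll":0},{"fingers":25,"travel":[0,0.2,3],"roll":0},{"fingers":25,"travel":[0,0.2,4.2],"roll":0},{"fingers":25,"travel":[0,0.2,4.6],"roll":0},{"fingers":25,"travel":[0,0.5,4.6],"roll":0},{"fingers":25,"travel":[0,0.7,4.6],"roll":0},{"fingers":25,"travel":[0,0.8,4.6],"roll":0},{"fingers":25,"travel":[0,0.8,4.6],"roll":0}])

```text
time_s: 10.65
tcp_pos: [0.6189, -0.1402, 0.0803]
ee_rot: [[-0.646, 0.763, 0.001], [0.763, 0.646, -0.0], [-0.001, 0.001, -1.0]]
wrist_force: [-0.5, -0.1, -0.5]
gripper_width: 0.253
```

```bash
python3 w.py pics/w5.png
```

```text
10.65 [ 0.61891795 -0.14016599  0.08028234] 0.25342344848978376 [-0.47740333 -0.120654   -0.4672672 ]
hi 486 [ 9. 31.] [ 0.4696 -0.1241  0.0811] 0.1005 -142.0
hi 1067 [540.  45.] [0.6269 0.0011 0.0876] 0.1005 39.02
hi 5876 [393. 175.] [ 0.6211 -0.0688  0.087 ] 0.0726 -5.23
hi 2780 [142. 168.] [ 0.5394 -0.1344  0.087 ] 0.0728 -97.45
hi 691 [310. 270.] [ 0.6229 -0.1228  0.0899] 0.0957 -39.3
hi 1355 [255. 276.] [ 0.6084 -0.1415  0.0916] 0.0992 -53.1
ptr 1 0.134 257 -7.43 -5.78 -4.05 0.0529
ptr 1 0.14 151 -7.38 -5.8 -3.09 0.0546
ptr 1 0.146 426 -10.06 -5.81 -1.51 0.0508
ptr 1 0.152 763 -10.69 -5.03 0.48 0.0526
ptr 1 0.158 514 -10.56 -5.12 0.33 0.0548
ptr 1 0.164 426 -10.4 -4.96 -0.01 0.0548
```

arm_command(rows=[{"fingers":25,"travel":[0,0.1,0],"roll":0},{"fingers":25,"travel":[0,0.15,0],"roll":0},{"fingers":25,"travel":[0,0.15,0],"roll":0}])

```text
time_s: 11.0
tcp_pos: [0.6195, -0.1393, 0.0797]
ee_rot: [[-0.646, 0.764, 0.0], [0.764, 0.646, -0.0], [-0.0, 0.0, -1.0]]
wrist_force: [-0.9, -0.3, 0.3]
gripper_width: 0.25
```

```bash
python3 w.py pics/w6.png|grep -v ptr; python3 t.py pics/t6.png
```

```text
11.0 [ 0.61951616 -0.13929215  0.07970054] 0.24992415994992692 [-0.88583257 -0.28385923  0.29045365]
hi 411 [ 8. 34.] [ 0.4703 -0.1247  0.0806] 0.1004 -141.48
hi 1118 [540.  43.] [0.6266 0.0019 0.088 ] 0.1008 39.47
hi 5945 [392. 175.] [ 0.6213 -0.0682  0.0871] 0.0727 -4.71
hi 2774 [140. 171.] [ 0.5402 -0.1345  0.087 ] 0.0728 -96.79
hi 1351 [255. 277.] [ 0.6092 -0.1407  0.0912] 0.099 -52.44
hi 682 [310. 271.] [ 0.6237 -0.122   0.0899] 0.0958 -38.59
hi 116 [394. 227.] [ 0.5415 -0.1379  0.0864] 0.076 -95.51
hi 29 [391. 264.] [ 0.4682 -0.1279  0.0912] 0.104 -140.8
```

arm_command(rows=[{"fingers":25,"travel":[0,-0.35,0],"roll":0},{"fingers":25,"travel":[0,-0.58,0],"roll":0},{"fingers":25,"travel":[0,-0.58,0],"roll":0},{"fingers":25,"travel":[0,-0.58,-1.5],"roll":0},{"fingers":25,"travel":[0,-0.58,-4.5],"roll":0},{"fingers":25,"travel":[0,-0.58,-8],"roll":0},{"fingers":25,"travel":[0,-4,-12],"roll":0},{"fingers":25,"travel":[2,-8,-14],"roll":0},{"fingers":25,"travel":[2,-12,-14],"roll":0},{"fingers":25,"travel":[2,-16,-14],"roll":0}])

```text
time_s: 12.15
tcp_pos: [0.4833, -0.2278, 0.221]
ee_rot: [[-0.646, 0.763, 0.003], [0.763, 0.646, -0.0], [-0.002, 0.002, -1.0]]
wrist_force: [-0.2, -0.3, -0.4]
gripper_width: 0.249
```

```bash
python3 -c "
from h import *
go([.40,-.45,.22])"
```

```text
travel [-11.57 -20.72   0.09] roll  cur yaw 40.276935806235635
```

arm_command(rows=[{"fingers":25,"travel":[-2,-4,0],"roll":0},{"fingers":25,"travel":[-4,-8,0],"roll":0},{"fingers":25,"travel":[-6,-12,0],"roll":0},{"fingers":25,"travel":[-8,-16,0],"roll":0},{"fingers":25,"travel":[-10,-19,0],"roll":0},{"fingers":25,"travel":[-11,-21,0],"roll":0},{"fingers":25,"travel":[-11,-21,0],"roll":0}])

```text
time_s: 12.85
tcp_pos: [0.3937, -0.4491, 0.2191]
ee_rot: [[-0.643, 0.766, -0.0], [0.766, 0.643, 0.0], [0.0, -0.0, -1.0]]
wrist_force: [-1.2, 0.9, -0.3]
gripper_width: 0.25
```

```bash
python3 t.py pics/t7.png; sed -i "s/'top.npz'/'top2.npz'/" y.py; python3 y.py; python3 -c "
from h import *
z=np.load('top2.npz');P=cloud('top',z['d']);j=(P[...,2]>.06)&(np.hypot(P[...,0]-.58,P[...,1]-.15)<.05);print('jar',P[j].mean(0))"
```

```text
hi 259 [360. 187.] [ 0.623  -0.0716  0.0862] 0.0748 -7.25
hi 22 [323. 184.] [0.6302 0.0031 0.0924] 0.1044 38.72
hi 28 [396. 190.] [ 0.6149 -0.1433  0.0925] 0.1046 -50.81
hi 180 [320. 220.] [0.5574 0.0107 0.0865] 0.0734 83.26
hi 118 [394. 227.] [ 0.5415 -0.1375  0.0859] 0.0756 -95.55
hi 187 [354. 261.] [ 0.475  -0.0559  0.0863] 0.0741 175.14
hi 22 [317. 258.] [0.4826 0.0184 0.093 ] 0.1043 129.43
hi 29 [391. 264.] [ 0.4683 -0.1282  0.0918] 0.1041 -140.67
stem [ 0.6899 -0.0782] 0.142 -6.46
bar [ 0.7115 -0.0801] 0.1636 -6.26
line -4.981725803089167
((7119.408203125, -808.3392944335938), (357.3432312011719, 126.45919036865234), 89.33507537841797)
jar [0.59569569 0.14806203 0.07494563]
```

View pics/t7.png

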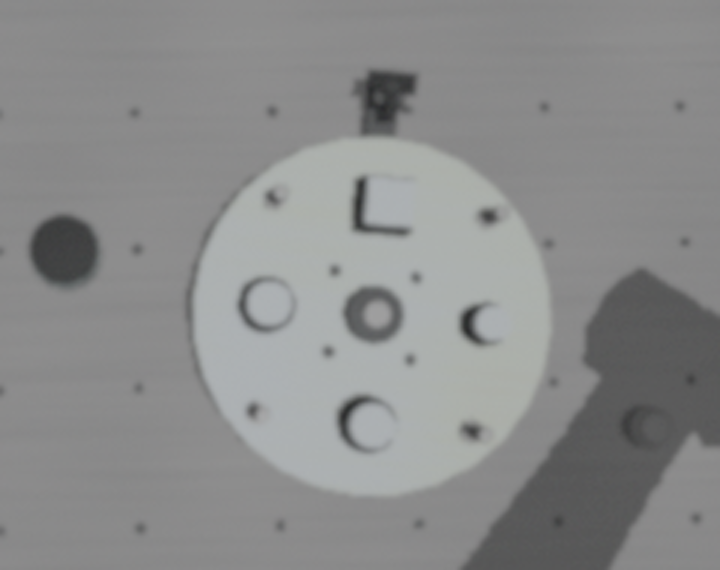

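```bash
python3 -c "
from station import *
print(finish_job())"
```

```text
the job is handed in; nothing more can be done
None
```

The square cell holder now stands in line with the pointer, to within about half a degree by my measurements. I turned the carousel about 86° counter-clockwise by pushing one pin, caged loosely between the half-closed fingers. I then re-seated the fingers, nudged it about 1.2° further, freed the pin and moved the arm clear before handing in, at about 13 s.

- **Alignment:** The last top picture puts the holder at about −5.8° from the four pins, or −6.0° averaged with the holders. The pointer reads about −6.3° from the top camera and −5.85° from the wrist camera, so the two cameras disagree by about 0.5°. The square block's own depth blob alone read −7.25°. It was noisier than the pin fit, so I did not rely on it.
- **Jar:** Its measured position is unchanged, within 0.1 mm of the start.
- **Forces:** The wrist force readings I took, at the end of each move, stayed around 1 N.

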